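# Lock the jam nut of a levelling jack

## Task

The levelling jack's spindle is set and its locknut is loose. Take the round steel bar from its V-cradle and lay it centrally in the jack's yoke, down between both pairs of pins, let go of it, and with the stop post beside the bar's end holding bar and spindle still, swing the locknut's lever clockwise (seen from above) until the nut is fully home. The spindle must never turn more than about 15 degrees; leave the bar seated in the yoke and do not shift the mug, the oil tin or the tape measure.

Things in the scene. Friction and masses are not known exactly. Their poses are not given: they have to be found in the camera images.
- bar_mid (a point): centre of the loose round steel bar, 16 mm diameter, 190 mm long, about 0.25 kg; its x axis runs along it. It starts level in two wooden V-supports, its axis 45 mm above the bench; the supports, 16 mm wide, lie 55 mm either side of the cradle's middle; between them is free room down to the cradle's base board, 12 mm above the bench
- yoke_seat (a point): where the bar's centre belongs: on the spindle axis, 100 mm above the bench; x along the slot, z up. The yoke has two seats (tops 92 mm above the bench) 40 mm either side of the axis, each between two round-topped pins 10 mm thick, 22 mm apart inside, rising to 113 mm. Between the seats it is open down to 69 mm above the bench over 66 mm of length, for fingers beside the bar
- stop_post (a point): top centre of the fixed steel stop post, 14 mm thick, 123 mm high, 75 mm from the spindle axis along the jack's +x and 20 mm to its -y. A seated bar comes against it when the spindle has turned clockwise by about 0.05 to 0.25 rad from its start, and then holds the spindle
- jack: the fixed steel jack; origin on the spindle axis at bench level, foot plate 220 x 110 mm along its x and y, 14 mm thick. Its x axis points along the yoke slot when joint spindle is 0, towards the end with the stop post
- spindle (a joint): turn of the spindle with its yoke in the jack (rad), positive anticlockwise from above; starts at 0 to 0.08. It turns very easily, and the locknut drags it round unless the bar holds it. It must stay between -0.26 and 0.35
- locknut (a joint): turn of the locknut relative to the spindle (rad), growing clockwise from above; starts loose at 0 to 0.35 and is fully home against a hard stop at 1.2. Stiff: about 0.25 N m, so some 3 N at the handle, and it stays where it is left
- lever_handle (a point): centre, 105 mm above the bench, of the upright round wooden handle (23 mm thick, 55 to 135 mm above the bench) at the end of the locknut's lever, 115 mm from the spindle axis. The flat lever lies 45 to 55 mm above the bench. Seen from the axis, the handle stands at 2.18 + spindle - locknut (rad) anticlockwise from the jack's x axis
- mug: spotted shop mug, 82 x 114 x 91 mm, loose bystander; origin at the centre of its underside
- oil_tin: round tin, 78 mm wide and 77 mm high, loose bystander; origin at the centre of its underside
- tape_measure: tape measure, 72 x 85 x 35 mm, loose bystander; origin at the centre of its underside
Mind the look-alikes: they are no part of the job. Of the things that look like the part that bears bar_mid, the larger one is meant.

How it is judged:
By the outcome, as a careful person would: the job done as asked, in the order asked, and still so for the second after the job is handed in, with the robot touching nothing.
It also fails if it takes over 58 s, if anything falls off the work surface, if the arm or the gripper's body presses on something with over 40 N, if the wrist force passes 120 N, or if a joint passes its speed limit or range.

## Robot

A 6-joint arm with a two-finger parallel gripper is mounted at the origin on the work surface; the furniture and walls round the work are solid. World frame = base frame: x ahead of the robot, y to its left, z up, the work surface at z = 0. Lengths are in m, angles in rad, forces in N, time in s.
With the tool pointing down it reaches from about 0.35 to 0.775 m from the base axis. Payload 5.5 kg.
Tool frame: the origin (TCP) lies midway between the tips of the shut fingers; the grasp point (between the pads) lies 19 mm behind it; z points along the fingers, y is the line along which they close (so a half turn about z gives the same grasp; the last joint's range is limited). The gripper opens to 85 mm and grips with 20 to 120 N. Pads are 22 mm wide; open, the fingers measure 114 mm over their backs; the gripper's body (76 mm by 85 mm) begins 54 mm behind the grasp point. The pads swing forward as they close: fully open they stand 13 mm farther back than shut.
Start: joints at [1.093, 0.313, 0.046, 1.304, 0, 1.431], TCP at [0.191, 0.543, 0.196] pointing down, gripper open.
Joint ranges: [-2.76, 2.76], [-0.86, 1.69], [-1.03, 1.26], [-2.2, 2.34], [-1.47, 1.5], [-3.14, 3.14]. Speed limits (rad/s): [2.57, 2.57, 3.14, 3.14, 3.14, 3.14].

## Interface

Orientations are given as a unit quaternion [w, x, y, z].
In Python, from workcell import telemetry, imaging, env gives the robot as it stands. The module is installed in compiled form; this text tells all that it offers.
- The arm moves only by the tool step_arm, never from a script. Its argument "moves" is a list of rows, each a list of 3 entries, a list of its own where there are three numbers: the shift along the tool's x, y, z in mm, then the turn, a rotation vector about the tool's x, y, z in rad, then the finger opening in mm, from 0 to 85.4. A call has 1 to 8 rows; each row is the pose to reach, as a shift and turn from the pose commanded when the call began, along the tool's axes at that moment; what a row does not reach only later rows make up. A row lasts 1/12 s, in which the tool goes at most 41.7 mm and 7.16 degrees, less where a joint would pass 70% of its speed; a pose out of reach is approached as far as the arm can. A call with a gripper value outside its range is refused whole. The fingers move at their own pace and stop on an object; "grip_force" is the grip in N (left out, the last holds). Time passes only in rows, so rows that repeat a pose let the fingers close. It gives the time, the measured TCP pose, the force, the opening and the grip force at its end, in the units of the state.
- telemetry.get_state(): the state, without advancing time (a new reading comes with each control period).
- imaging.read_camera(name): name is "side" or "top" or "wrist"; returns the picture (400x640x3 uint8, red, green, blue); there is no depth.
- imaging.camera_params(name): a dict with "camera_matrix" (3x3 intrinsics, pixels), "pose" (4x4, takes a point from camera to world coordinates). Camera axes: x right, y up, looking along -z (the intrinsics and any distortion apply to the point x, -y, -z); pixel columns grow to the right and rows downward; lengths in m; the calibration is good to about 2 mm. A picture is of the moment at which its call begins: read the wrist's pose just before it. camera_params takes no time and is no camera call; for the wrist camera it gives the pose at the moment of the call.
- env.hand_in(): hands the job in; it is judged then, once.
The state is a dict: "clock": time; "joint_pos": joint angles; "qvel": joint speeds; "tau": joint torques, N m; "tcp_pos": TCP position; "orientation": TCP orientation; "wrist_force": force on the tool from outside, world axes, zero at the start; "ft_torque": the same for the moment, N m; "finger_gap": finger opening in m; "grip_force": force on a finger pad.
Only numpy, scipy, OpenCV 4.12 (cv2) and the standard library are available. Lean on these libraries where they do the work, as an engineer would, in place of code of your own. Each camera call takes 0.05 s, during which the arm holds its last target. There are 200 camera calls.

## Working session

There is one attempt and no reset: what is moved stays moved. The work goes in short steps, Python scripts to look and compute and a tool call to move; the robot and the scene stay as the last step left them, time stands still between calls to the robot, and variables do not carry over. Pictures are saved under pics/ and viewed, at most 10 in all, crops included, and the job is handed in when it is done.

Besides the shell and the picture viewer there is one more tool, called after "Call:" as name(argument=value, ...), one argument or row to a line, values as JSON. step_arm: Moves the arm, as the interface text tells. Its arguments: {"type":"object","properties":{"moves":{"type":"array"},"grip_force":{"type":"number"}},"required":["moves"]}

```bash
mkdir -p pics
python3 - <<'E'
from workcell import telemetry, imaging
import cv2, numpy as np
np.set_printoptions(precision=4,suppress=True)
s=telemetry.get_state(); print(s)
for n in("top","side"):
    p=imaging.camera_params(n); print(n,p)
    cv2.imwrite(f"pics/{n}0.png",imaging.read_camera(n)[:,:,::-1]);
E
```

```text
{'clock': 0.0, 'joint_pos': array([ 1.0934,  0.314 ,  0.045 ,  1.3036, -0.    ,  1.4312]), 'qvel': array([ 0.0009, -0.0011,  0.0008,  0.0013,  0.0011,  0.0012]), 'tau': array([ -0.0006, -48.0616,  29.8539,   0.0192,  -0.0002,   0.    ]), 'tcp_pos': array([0.1903, 0.542 , 0.1953]), 'orientation': array([-0.0003,  0.1681,  0.9858, -0.0009]), 'wrist_force': array([-0.1961,  0.0786, -1.1564]), 'ft_torque': array([ 0.0513, -0.0292,  0.0178]), 'grip_force': 0.0, 'finger_gap': 0.0857457516991062}
top {'camera_matrix': array([[487.7241,   0.    , 315.6303],
       [  0.    , 487.7241, 195.8831],
       [  0.    ,   0.    ,   1.    ]]), 'pose': array([[-0.0148,  0.9983, -0.056 ,  0.5205],
       [-0.9998, -0.0154, -0.0104,  0.0007],
       [-0.0113,  0.0559,  0.9984,  1.5457],
       [ 0.    ,  0.    ,  0.    ,  1.    ]])}
side {'camera_matrix': array([[460.7948,   0.    , 315.6148],
       [  0.    , 460.7948, 201.2039],
       [  0.    ,   0.    ,   1.    ]]), 'pose': array([[ 0.9678,  0.1362, -0.2115,  0.3472],
       [-0.2503,  0.4355, -0.8647, -0.9817],
       [-0.0256,  0.8898,  0.4556,  0.6024],
       [ 0.    ,  0.    ,  0.    ,  1.    ]])}
```

View pics/top0.png

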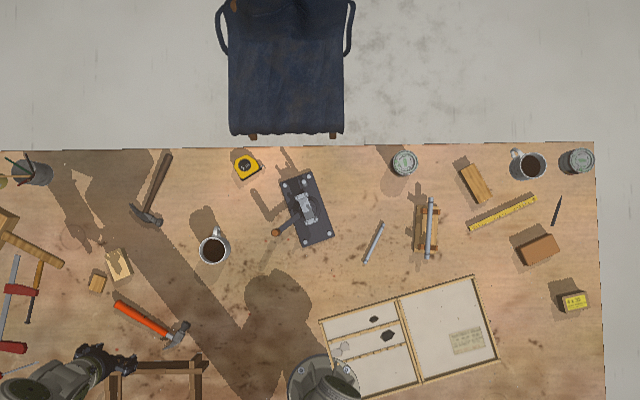

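View pics/side0.png

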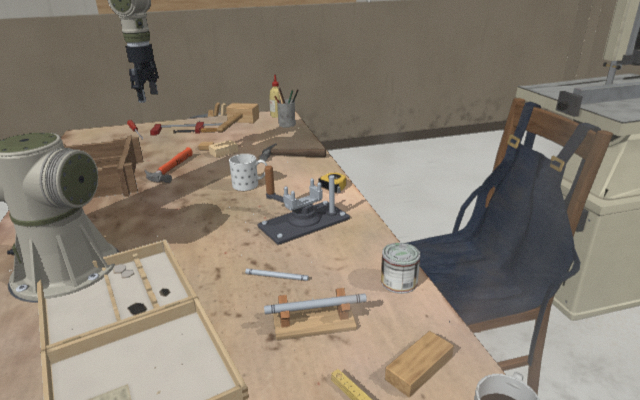

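Top view: two rods. One lies in the wooden cradle at (428,228), and a shorter, thinner one lies loose on the bench at (373,242). The cradle rod fits the task because it is larger and rests in the V-supports. The jack is at (306,208), its handle at about (277,233), the mug at (213,250), the tape at (246,166) and the tin at (404,162). I'll confirm with one enlarged crop.

Run:
```python
import cv2
t=cv2.imread("pics/top0.png")[150:275,255:455]
cv2.imwrite("pics/crop1.png",cv2.resize(t,None,fx=4,fy=4,interpolation=cv2.INTER_CUBIC))
```

```text
(no output)
```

View pics/crop1.png

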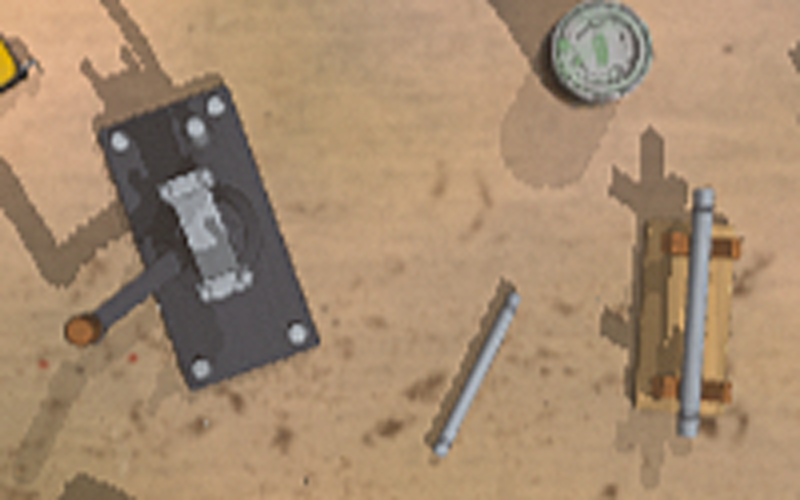

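Crop confirms it: the cradle rod (ends at crop (704,188) and (689,435)) is the larger, and the loose one is thinner and shorter. The post top is at (196,127) and the handle top at (82,330).

```bash
cat > h.py <<'E'
import numpy as np, cv2
from workcell import telemetry, imaging
np.set_printoptions(precision=4,suppress=True)
from scipy.spatial.transform import Rotation as R
def ray(P,uv,z):
    K,T=P["camera_matrix"],P["pose"]
    d=np.linalg.solve(K,[uv[0],uv[1],1.])*[1,-1,-1]; d=T[:3,:3]@d; o=T[:3,3]
    return o+d*(z-o[2])/d[2]
def proj(P,X):
    c=P["pose"][:3,:3].T@(np.asarray(X,float)-P["pose"][:3,3]); p=P["camera_matrix"]@(c*[1,-1,-1]); return p[:2]/p[2]
def tool(s=None):
    s=s or telemetry.get_state(); q=s["orientation"]; return s["tcp_pos"],R.from_quat([*q[1:],q[0]])
def to_tool(target,yawY,s=None):
    """shift (mm) in tool axes and rotvec to get TCP at target, pointing down, tool y along world yawY (mod pi)"""
    p,r=tool(s); best=None
    for a in(yawY,yawY+np.pi):
        y=np.array([np.cos(a),np.sin(a),0]); z=np.array([0,0,-1.]); t=R.from_matrix(np.c_[np.cross(y,z),y,z])
        v=(r.inv()*t).as_rotvec()
        if best is None or np.linalg.norm(v)<np.linalg.norm(best):best=v
    return r.inv().apply(np.asarray(target)-p)*1000,best
E
python3 - <<'E'
from h import *
P=imaging.camera_params("top"); S=imaging.camera_params("side")
f=lambda u,v,z:ray(P,(255+u/4-.4,150+v/4-.4),z)
a,b=f(704,188,.045),f(689,435,.045); print("bar",a,b,(a+b)/2,np.linalg.norm(a-b),np.arctan2(*(a-b)[1::-1]))
C=[f(*c,.014) for c in((222,80),(100,130),(319,343),(193,389))]
print("plate",C,np.mean(C,0)); 
x=(C[0]+C[1]-C[2]-C[3])/2; th=np.arctan2(x[1],x[0]); print(th,np.linalg.norm(x))
o=np.mean(C,0)
p=f(196,127,.123); h=f(82,330,.135); print("post",p,"handle",h)
for n,q in(("post",p),("h",h)):
    d=q-o; c,s=np.cos(th),np.sin(th); print(n,c*d[0]+s*d[1],-s*d[0]+c*d[1],np.arctan2(d[1],d[0])-th,np.hypot(d[0],d[1]))
Y=[f(*c,.113) for c in((170,187),(206,177),(209,297),(247,284))]; 
print("yoke",Y,np.mean(Y,0)); yy=(Y[0]+Y[1]-Y[2]-Y[3]); print(np.arctan2(yy[1],yy[0]),np.linalg.norm(yy)/2)
print(proj(S,(a+b)/2),proj(S,h),proj(S,p))
E
```

```text
bar [ 0.597  -0.3369  0.045 ] [ 0.4085 -0.3202  0.045 ] [ 0.5028 -0.3286  0.045 ] 0.18925222924112794 -0.08826834948749897
plate [array([0.6897, 0.0329, 0.014 ]), array([0.6517, 0.1297, 0.014 ]), array([ 0.4818, -0.0401,  0.014 ]), array([0.4474, 0.059 , 0.014 ])] [0.5677 0.0454 0.014 ]
0.335187877140008 0.21827907537905605
post [0.6435 0.0502 0.123 ] handle [0.4967 0.134  0.135 ]
post 0.07314646294879232 -0.020439535442143872 -0.27248284502486475 0.07594853290886995
h -0.03785213724533584 0.10704049408410493 1.910696410356945 0.11353612494624361
yoke [array([0.6003, 0.0702, 0.113 ]), array([0.6073, 0.0436, 0.113 ]), array([0.5191, 0.0426, 0.113 ]), array([0.5282, 0.0146, 0.113 ])] [0.5637 0.0428 0.113 ]
0.33935425028755084 0.08499989779828686
[316.3672 304.1644] [268.9144 166.7398] [331.6262 176.3723]
```

Call:
step_arm(
  moves=[
    [[-285,-179,-45],[0,0,0],85],
    [[-285,-179,-45],[0,0,0],85],
    [[-285,-179,-45],[0,0,0],85],
    [[-285,-179,-45],[0,0,0],85],
    [[-285,-179,-45],[0,0,0],85],
    [[-285,-179,-45],[0,0,0],85],
    [[-285,-179,-45],[0,0,0],85],
    [[-285,-179,-45],[0,0,0],85],
  ],
)

```text
clock: 0.77
tcp_pos: [0.3969, 0.2822, 0.2404]
orientation: [-0.0, 0.168, 0.986, -0.0]
wrist_force: [0.8, 1.4, 1.6]
finger_gap: 0.0851
grip_force: 0.0
```

Call:
step_arm(
  moves=[
    [[-188,-263,0],[0,0,0],85],
    [[-188,-263,0],[0,0,0],85],
    [[-188,-263,0],[0,0,0],85],
    [[-188,-263,0],[0,0,0],85],
    [[-188,-263,0],[0,0,0],85],
    [[-188,-263,0],[0,0,0],85],
    [[-188,-263,0],[0,0,0],85],
    [[-188,-263,0],[0,0,0],85],
  ],
)

```text
clock: 1.43
tcp_pos: [0.4868, -0.0295, 0.24]
orientation: [-0.0, 0.169, 0.986, -0.0]
wrist_force: [0.7, -0.5, -0.0]
finger_gap: 0.0852
grip_force: 0.0
```

Run:
```python
from h import *
print(telemetry.get_state()["joint_pos"],tool()[0]); print(to_tool((.503,-.329,.17),-.088+np.pi/2))
```

```text
[-0.225   0.1336 -0.0771  1.3602 -0.0004  0.1146] [ 0.4868 -0.0295  0.24  ]
(array([-115.0843, -276.9794,   70.1237]), array([-0.0004, -0.0001, -0.2516]))
```

Call:
step_arm(
  moves=[
    [[-115,-277,50],[0,0,-0.25],85],
    [[-115,-277,50],[0,0,-0.25],85],
    [[-115,-277,50],[0,0,-0.25],85],
    [[-115,-277,50],[0,0,-0.25],85],
    [[-115,-277,50],[0,0,-0.25],85],
    [[-115,-277,50],[0,0,-0.25],85],
    [[-115,-277,50],[0,0,-0.25],85],
    [[-115,-277,70],[0,0,-0.25],85],
  ],
)

```text
clock: 2.1
tcp_pos: [0.5044, -0.3318, 0.1721]
orientation: [0.002, 0.046, 0.999, -0.002]
wrist_force: [1.5, -0.7, 1.1]
finger_gap: 0.085
grip_force: 0.0
```

Call:
step_arm(
  moves=[
    [[0,0,0],[0,0,0],60],
    [[0,0,0],[0,0,0],60],
  ],
)

```text
clock: 2.27
tcp_pos: [0.5017, -0.3262, 0.1679]
orientation: [-0.002, 0.045, 0.999, 0.002]
wrist_force: [0.9, 1.3, 0.3]
finger_gap: 0.0634
grip_force: 0.0
```

Run:
```python
from h import *
p=imaging.camera_params("wrist"); print(p,tool()[0], to_tool((.503,-.329,.026),-.088+np.pi/2))
im=imaging.read_camera("wrist"); cv2.imwrite("pics/w1.png",im[:,:,::-1])
a=np.array([.597,-.3369,.045]);b=np.array([.4085,-.3202,.045]); print(proj(p,a),proj(p,b),proj(p,(a+b)/2))
```

```text
{'camera_matrix': array([[276.5134,   0.    , 316.4122],
       [  0.    , 276.5134, 200.5663],
       [  0.    ,   0.    ,   1.    ]]), 'pose': array([[ 0.091 , -0.9624, -0.2557,  0.4374],
       [ 0.9958,  0.0889,  0.02  , -0.3206],
       [ 0.0035, -0.2565,  0.9665,  0.3465],
       [ 0.    ,  0.    ,  0.    ,  1.    ]])} [ 0.5017 -0.3262  0.1679] (array([ -2.0941,  -3.0676, 141.8358]), array([ 0.0031, -0.0038, -0.0023]))
[314.1372 265.1795] [313.2304  98.1466] [313.7195 188.2384]
```

View pics/w1.png

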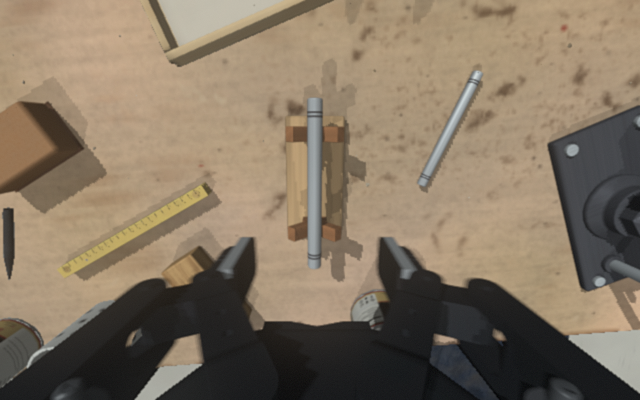

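Wrist view: the bar runs from (315,97) to (315,268) between the supports, within about 1.5 mm of the estimate. The fingers straddle it, so I'll descend and grip.

Call:
step_arm(
  moves=[
    [[0,1.5,40],[0,0,0],55],
    [[0,1.5,80],[0,0,0],55],
    [[0,1.5,115],[0,0,0],55],
    [[0,1.5,135],[0,0,0],55],
    [[0,1.5,144],[0,0,0],55],
    [[0,1.5,144],[0,0,0],55],
  ],
)

```text
clock: 2.82
tcp_pos: [0.5026, -0.3222, 0.0251]
orientation: [-0.001, 0.043, 0.999, 0.001]
wrist_force: [-0.2, -0.2, 0.7]
finger_gap: 0.055
grip_force: 0.0
```

Call:
step_arm(
  moves=[
    [[0,0,0],[0,0,0],10],
    [[0,0,0],[0,0,0],10],
    [[0,0,0],[0,0,0],10],
    [[0,0,0],[0,0,0],10],
    [[0,0,0],[0,0,0],10],
    [[0,0,0],[0,0,0],10],
    [[0,0,0],[0,0,0],10],
    [[0,0,0],[0,0,0],10],
  ],
  grip_force=60,
)

```text
clock: 3.48
tcp_pos: [0.5033, -0.3245, 0.0264]
orientation: [0.0, 0.044, 0.999, 0.0]
wrist_force: [-1.1, -0.1, 0.3]
finger_gap: 0.0098
grip_force: 0.0
```

Run:
```python
from h import *
s=telemetry.get_state();print(s["finger_gap"],s["grip_force"],s["tcp_pos"])
im=imaging.read_camera("wrist");sd=imaging.read_camera("side")
a=im[40:400,160:480];b=cv2.resize(sd[180:360,220:420],(400,360),interpolation=cv2.INTER_CUBIC)
cv2.imwrite("pics/w2.png",np.hstack([a,b])[:,:,::-1])
```

```text
0.00975895096149421 0.0 [ 0.5033 -0.3245  0.0264]
```

View pics/w2.png

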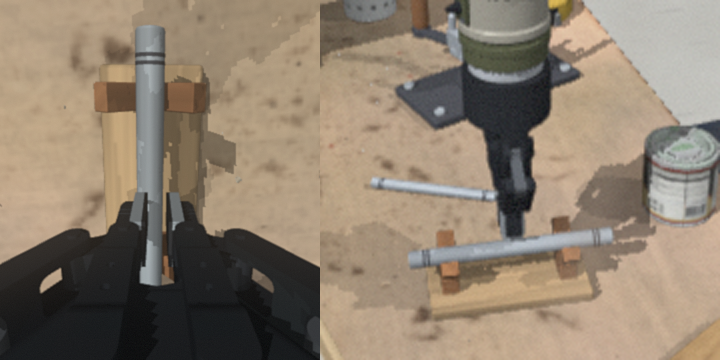

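The fingers shut to 10 mm without touching the bar. The side view shows the tips ending at or behind its top edge, so I'll enlarge and overlay the expected points.

Run:
```python
from h import *
S=imaging.camera_params("side");W=imaging.camera_params("wrist")
im=imaging.read_camera("wrist");sd=imaging.read_camera("side")
x0,y0=285,260
c=cv2.resize(sd[y0:y0+65,x0:x0+60],None,fx=7,fy=7,interpolation=cv2.INTER_CUBIC)
d=cv2.resize(im[200:352,260:370],None,fx=3,fy=3,interpolation=cv2.INTER_CUBIC)
t,r=tool()
for X,col in((t,(255,0,0)),(t-r.apply([0,0,.019]),(0,255,0)),(np.array([.503,-.3273,.045]),(255,255,0))):
    u=proj(S,X);print(u,proj(W,X)); cv2.circle(c,tuple(int(k) for k in (u-[x0,y0]+.5)*7),4,col,-1)
    u=proj(W,X); cv2.circle(d,tuple(int(k) for k in (u-[260,200]+.5)*3),4,col,-1)
cv2.imwrite("pics/w3.png",np.hstack([c[:455],d[:455]])[:,:,::-1])
```

```text
[316.3236 310.5888] [315.8684 224.7319]
[316.07   302.5881] [315.8206 235.3255]
[316.3113 303.708 ] [311.0679 235.116 ]
```

View pics/w3.png

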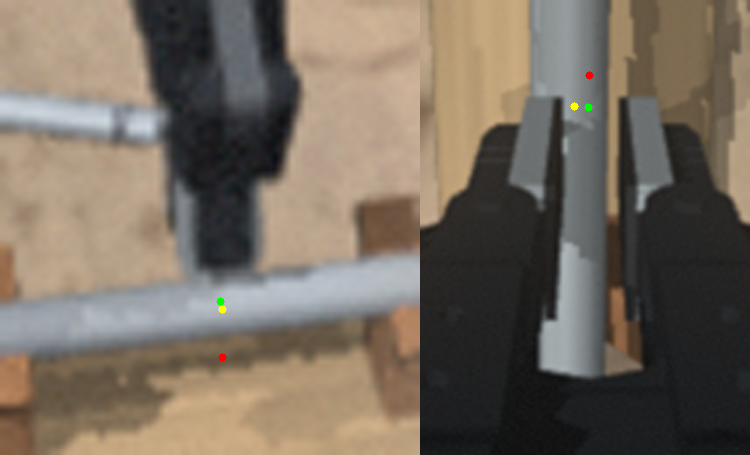

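The tips sit about 27 mm higher than the reported TCP suggests, just above the bar at roughly z≈0.053, both in the side view (tips at crop (220,272)) and the wrist view. I'll reopen and descend in small steps while watching the force.

Call:
step_arm(
  moves=[
    [[0,-1,-10],[0,0,0],45],
    [[0,-2,-10],[0,0,0],45],
    [[0,-2,-10],[0,0,0],45],
    [[0,-2,-10],[0,0,0],45],
    [[0,-2,0],[0,0,0],45],
    [[0,-2,8],[0,0,0],45],
    [[0,-2,12],[0,0,0],45],
    [[0,-2,12],[0,0,0],45],
  ],
)

```text
clock: 4.35
tcp_pos: [0.5019, -0.3252, 0.0122]
orientation: [-0.001, 0.044, 0.999, 0.001]
wrist_force: [-0.0, -0.6, -0.1]
finger_gap: 0.0448
grip_force: 0.0
```

Run:
```python
from h import *
s=telemetry.get_state();print(s["clock"],s["joint_pos"],s["wrist_force"],s["finger_gap"],s["tcp_pos"])
S=imaging.camera_params("side");W=imaging.camera_params("wrist");print(W["pose"])
im=imaging.read_camera("wrist");sd=imaging.read_camera("side")
x0,y0=285,250
c=cv2.resize(sd[y0:y0+75,x0:x0+60],None,fx=6,fy=6,interpolation=cv2.INTER_CUBIC)
d=cv2.resize(im[140:290,245:395],None,fx=3,fy=3,interpolation=cv2.INTER_CUBIC)
cv2.imwrite("pics/w4.png",np.hstack([c[:450],d[:450]])[:,:,::-1])
```

```text
4.35 [-0.7092  0.4738 -0.1848  0.9159  0.0001 -0.6214] [-0.0476 -0.6053 -0.0999] 0.044759374594219456 [ 0.5019 -0.3252  0.0122]
[[ 0.0885 -0.9625 -0.2565  0.4374]
 [ 0.9961  0.0862  0.0203 -0.3196]
 [ 0.0026 -0.2573  0.9663  0.1907]
 [ 0.      0.      0.      1.    ]]
```

View pics/w4.png

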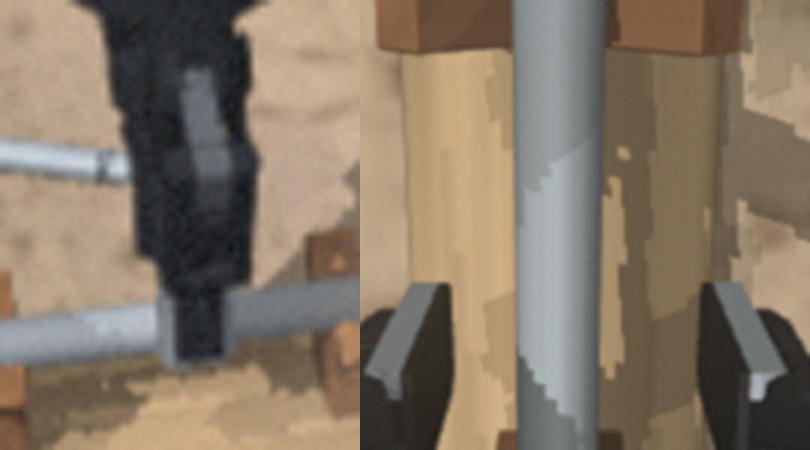

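Now the near finger is in front of the bar, its tip at side crop (195,362), i.e. z≈0.04. The tips really are about 25 mm behind the reported TCP. The bar sits 3 mm to −y of the finger midline. Going 13 mm lower and shifting −3 mm, then gripping.

Call:
step_arm(
  moves=[
    [[0,-3,5],[0,0,0],45],
    [[0,-3,9],[0,0,0],45],
    [[0,-3,12],[0,0,0],45],
    [[0,-3,12],[0,0,0],45],
  ],
)

```text
clock: 4.78
tcp_pos: [0.5024, -0.329, 0.0015]
orientation: [-0.0, 0.044, 0.999, 0.0]
wrist_force: [-1.1, -0.1, -0.5]
finger_gap: 0.045
grip_force: 0.0
```

Call:
step_arm(
  moves=[
    [[0,0,0],[0,0,0],8],
    [[0,0,0],[0,0,0],8],
    [[0,0,0],[0,0,0],8],
    [[0,0,0],[0,0,0],8],
    [[0,0,0],[0,0,0],8],
    [[0,0,0],[0,0,0],8],
    [[0,0,0],[0,0,0],8],
  ],
  grip_force=60,
)

```text
clock: 5.37
tcp_pos: [0.5032, -0.3288, 0.0027]
orientation: [0.0, 0.044, 0.999, 0.0]
wrist_force: [-0.0, 4.3, 5.3]
finger_gap: 0.0136
grip_force: 58.7
```

Call:
step_arm(
  moves=[
    [[0,0,-10],[0,0,0],8],
    [[0,0,-30],[0,0,0],8],
    [[0,0,-60],[0,0,0],8],
    [[0,0,-100],[0,0,0],8],
    [[0,0,-140],[0,0,0],8],
    [[0,0,-180],[0,0,0],8],
    [[0,0,-195],[0,0,0],8],
    [[0,0,-195],[0,0,0],8],
  ],
)

```text
clock: 6.03
tcp_pos: [0.5049, -0.332, 0.2029]
orientation: [0.003, 0.044, 0.999, -0.003]
wrist_force: [1.0, -0.3, -2.6]
finger_gap: 0.0138
grip_force: 59.0
```

Run:
```python
from h import *
s=telemetry.get_state();print(s["clock"],s["joint_pos"],s["wrist_force"],s["finger_gap"],s["grip_force"],s["tcp_pos"])
im=imaging.read_camera("wrist");sd=imaging.read_camera("side");W=imaging.camera_params("wrist")
t,r=tool(s);print(proj(W,t),proj(W,t-r.apply([0,0,.019])))
c=cv2.resize(sd[120:320,230:390],None,fx=2.4,fy=2.4,interpolation=cv2.INTER_CUBIC)
d=cv2.resize(im[60:300,220:420],None,fx=2,fy=2,interpolation=cv2.INTER_CUBIC)
cv2.imwrite("pics/w5.png",np.hstack([c[:480],d[:480]])[:,:,::-1])
print(to_tool((.567,.0445,.22),.335+.02+np.pi/2))
```

```text
6.0333 [-0.7138  0.3608  0.1298  1.3301 -0.0011 -0.6257] [ 1.0303 -0.2897 -2.5769] 0.013848627757609613 59.033721685409546 [ 0.5049 -0.332   0.2029]
[312.9331 231.0861] [312.7412 242.4993]
(array([-31.0305, 378.5691, -23.315 ]), array([-0.0008, -0.0002, -0.4431]))
```

View pics/w5.png

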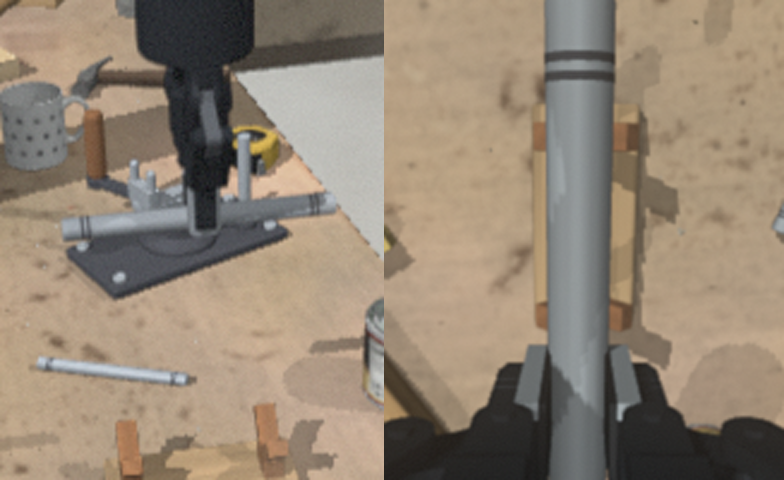

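Bar is held level and centred; the cradle is empty. Carrying it at height to above the yoke.

Call:
step_arm(
  moves=[
    [[-5,40,0],[0,0,-0.05],8],
    [[-10,80,0],[0,0,-0.1],8],
    [[-15,120,0],[0,0,-0.16],8],
    [[-18,160,0],[0,0,-0.22],8],
    [[-21,200,0],[0,0,-0.28],8],
    [[-24,240,0],[0,0,-0.33],8],
    [[-27,280,0],[0,0,-0.38],8],
    [[-29,318,0],[0,0,-0.43],8],
  ],
)

```text
clock: 6.8
tcp_pos: [0.5579, -0.013, 0.194]
orientation: [-0.003, -0.171, 0.985, 0.001]
wrist_force: [-0.1, -0.0, -2.7]
finger_gap: 0.0135
grip_force: 59.3
```

Run:
```python
from h import *
print(to_tool((.566,.0445,.145),.345+np.pi/2),tool()[0])
```

```text
(array([-27.2696,  51.2842,  49.0063]), array([ 0.0024, -0.0048, -0.0004])) [ 0.5579 -0.013   0.194 ]
```

Call:
step_arm(
  moves=[
    [[-17,30,10],[0,0,0],8],
    [[-27,51,25],[0,0,0],8],
    [[-27,51,45],[0,0,0],8],
    [[-27,51,45],[0,0,0],8],
    [[-27,51,45],[0,0,0],8],
  ],
)

```text
clock: 7.22
tcp_pos: [0.5652, 0.0422, 0.1489]
orientation: [-0.004, -0.171, 0.985, 0.001]
wrist_force: [0.1, 0.7, -2.5]
finger_gap: 0.0134
grip_force: 59.2
```

Run:
```python
from h import *
s=telemetry.get_state();print(s["joint_pos"],s["wrist_force"],s["finger_gap"],s["tcp_pos"])
im=imaging.read_camera("wrist");sd=imaging.read_camera("side");W=imaging.camera_params("wrist");S=imaging.camera_params("side")
t,r=tool(s);B=t-r.apply([0,0,.0423])
for k in(-.095,.095): print("bar end",proj(W,B+r.apply([k,0,0])),proj(S,B+r.apply([k,0,0])))
o=np.array([.5665,.0445,0]);Rz=R.from_euler("z",.335)
for x in(-40,40):
  for y in(-16,16): print("pin",x,y,proj(W,o+Rz.apply([x/1e3,y/1e3,.113])),proj(S,o+Rz.apply([x/1e3,y/1e3,.113])))
print(to_tool((.566,.0445,.058),.345+np.pi/2))
c=cv2.resize(sd[130:250,250:370],(400,400),interpolation=cv2.INTER_CUBIC)
d=cv2.resize(im[80:280,210:410],(400,400),interpolation=cv2.INTER_CUBIC)
cv2.imwrite("pics/w6.png",np.hstack([c,d])[:,:,::-1])
```

```text
[-0.0668  0.3214 -0.0591  1.1978 -0.0006 -0.4096] [ 0.0591  0.6869 -2.4709] 0.01341437910475663 [0.5652 0.0422 0.1489]
bar end [319.1784 383.9106] [333.0822 147.7134]
bar end [319.2567  53.9843] [267.019  164.9542]
pin -40 -16 [300.4858 159.3849] [292.5057 191.1109]
pin -40 16 [341.3825 159.5983] [285.8717 186.618 ]
pin 40 -16 [301.3834 253.1326] [319.6134 182.8394]
pin 40 16 [338.7089 253.3005] [312.6502 178.6595]
(array([ 0.1898,  3.625 , 93.8028]), array([ 0.0004, -0.0016, -0.0039]))
```

View pics/w6.png

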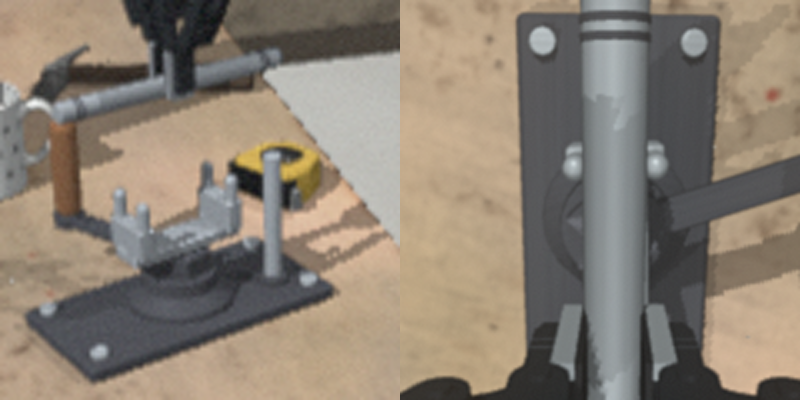

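Side view: the pins are at crop (119,190), (143,208), (207,165) and (231,178), close to prediction. Wrist view: the near pins' midline (615,157) lies under the bar, and the plate centreline is about 2 mm to the right. So the spindle stands near +0.05. Shifting +2 mm, turning +0.045, and lowering.

Call:
step_arm(
  moves=[
    [[1,2,10],[0,0,-0.045],8],
    [[1,2,35],[0,0,-0.045],8],
    [[1,2,55],[0,0,-0.045],8],
    [[1,2,65],[0,0,-0.045],8],
    [[1,2,70],[0,0,-0.045],8],
    [[1,2,73],[0,0,-0.045],8],
    [[1,2,76],[0,0,-0.045],8],
    [[1,2,76],[0,0,-0.045],8],
  ],
)

```text
clock: 7.98
tcp_pos: [0.5671, 0.0432, 0.077]
orientation: [0.001, -0.192, 0.981, -0.0]
wrist_force: [-0.3, -0.0, -1.8]
finger_gap: 0.0136
grip_force: 59.3
```

Call:
step_arm(
  moves=[
    [[0,0,2],[0,0,0],8],
    [[0,0,4],[0,0,0],8],
    [[0,0,6],[0,0,0],8],
    [[0,0,8],[0,0,0],8],
    [[0,0,8],[0,0,0],8],
  ],
)

```text
clock: 8.4
tcp_pos: [0.5661, 0.0436, 0.068]
orientation: [-0.0, -0.192, 0.981, 0.0]
wrist_force: [-0.4, -0.0, -3.7]
finger_gap: 0.0136
grip_force: 59.3
```

Run:
```python
from h import *
s=telemetry.get_state();print(s["clock"],s["wrist_force"],s["ft_torque"],s["finger_gap"],s["tcp_pos"])
im=imaging.read_camera("wrist");sd=imaging.read_camera("side")
c=cv2.resize(sd[130:250,250:370],(400,400),interpolation=cv2.INTER_CUBIC)
d=cv2.resize(im[80:280,210:410],(400,400),interpolation=cv2.INTER_CUBIC)
cv2.imwrite("pics/w7.png",np.hstack([c,d])[:,:,::-1])
```

```text
8.4 [-0.4374 -0.0102 -3.7286] [-0.0338  0.029   0.0063] 0.013644880581835004 [0.5661 0.0436 0.068 ]
```

No contact, and the bar bottom is now below the pin tops. Continuing down.

Call:
step_arm(
  moves=[
    [[0,0,3],[0,0,0],8],
    [[0,0,5],[0,0,0],8],
    [[0,0,7],[0,0,0],8],
    [[0,0,9],[0,0,0],8],
    [[0,0,10],[0,0,0],8],
    [[0,0,10],[0,0,0],8],
  ],
)

```text
clock: 9.0
tcp_pos: [0.5661, 0.0435, 0.058]
orientation: [-0.0, -0.192, 0.981, 0.0]
wrist_force: [-1.3, 0.7, -3.5]
finger_gap: 0.0138
grip_force: 59.3
```

Call:
step_arm(
  moves=[
    [[0,0,1],[0,0,0],8],
    [[0,0,2],[0,0,0],8],
    [[0,0,2],[0,0,0],8],
  ],
)

```text
clock: 9.25
tcp_pos: [0.5666, 0.0435, 0.0574]
orientation: [0.0, -0.192, 0.981, -0.0]
wrist_force: [-2.9, 0.0, 2.8]
finger_gap: 0.0134
grip_force: 60.2
```

Contact: the bar is on the seats. Releasing and lifting straight up.

Call:
step_arm(
  moves=[
    [[0,0,0],[0,0,0],20],
    [[0,0,0],[0,0,0],36],
    [[0,0,0],[0,0,0],36],
    [[0,0,0],[0,0,0],36],
    [[0,0,-20],[0,0,0],36],
    [[0,0,-50],[0,0,0],36],
    [[0,0,-85],[0,0,0],36],
    [[0,0,-115],[0,0,0],36],
  ],
)

```text
clock: 9.92
tcp_pos: [0.5664, 0.0435, 0.173]
orientation: [0.0, -0.192, 0.981, 0.0]
wrist_force: [0.5, -0.5, 0.5]
finger_gap: 0.0358
grip_force: 0.0
```

Run:
```python
from h import *
s=telemetry.get_state();print(s["clock"],s["wrist_force"],s["finger_gap"],s["tcp_pos"])
im=imaging.read_camera("wrist");sd=imaging.read_camera("side");tp=imaging.read_camera("top");W=imaging.camera_params("wrist");S=imaging.camera_params("side")
T=imaging.camera_params("top")
o=np.array([.566,.0435,0])
for a in(1.91+.345,1.86+.345):
  h=o+.115*np.array([np.cos(a),np.sin(a),0]);h[2]=.135; print("handle",h,proj(W,h),proj(S,h),proj(T,h))
c=cv2.resize(sd[120:250,230:360],(400,400),interpolation=cv2.INTER_CUBIC)
d=cv2.resize(im[60:360,220:520],(400,400),interpolation=cv2.INTER_CUBIC)
cv2.imwrite("pics/w8.png",np.hstack([c,d])[:,:,::-1])
```

```text
9.9167 [ 0.545  -0.5329  0.4672] 0.03580265756054242 [0.5664 0.0435 0.173 ]
handle [0.4933 0.1326 0.135 ] [457.7517 163.7696] [267.7227 167.0952] [275.6002 233.2693]
handle [0.4979 0.1361 0.135 ] [458.7606 170.7644] [269.219  166.3891] [274.3661 231.7093]
```

View pics/w8.png

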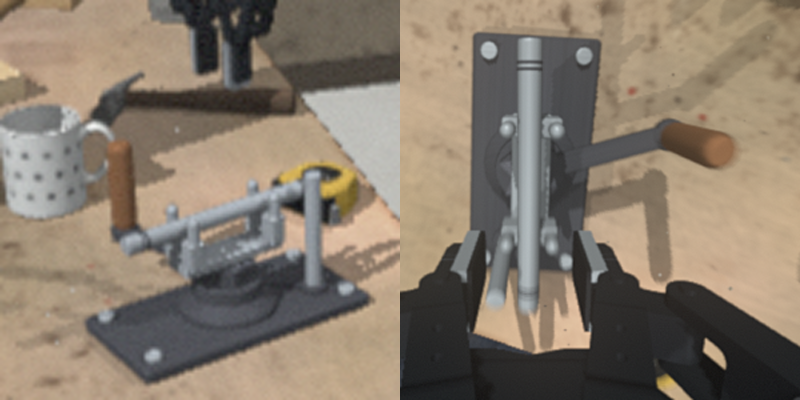

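The bar sits down between both pin pairs, with the stop post beside its end. The handle top is at wrist pixel (458,172), which matches the expected position (0.498, 0.136). Next I move over the handle with the closing line tangential to its swing.

Run:
```python
from h import *
print(to_tool((.498,.136,.175),2.205-np.pi/2))
```

```text
(array([ 30.5202, 112.4413,  -1.0576]), array([0.0016, 0.0068, 1.3239]))
```

Call:
step_arm(
  moves=[
    [[4,14,0],[0,0,0.12],50],
    [[8,28,0],[0,0,0.24],50],
    [[12,42,0],[0,0,0.36],50],
    [[16,56,0],[0,0,0.48],50],
    [[19,70,0],[0,0,0.6],50],
    [[22,82,0],[0,0,0.72],50],
    [[25,92,0],[0,0,0.84],50],
    [[27,100,0],[0,0,0.96],50],
  ],
)

```text
clock: 10.73
tcp_pos: [0.5021, 0.1265, 0.1697]
orientation: [-0.001, 0.285, 0.959, -0.0]
wrist_force: [0.9, 0.2, -0.4]
finger_gap: 0.05
grip_force: 0.0
```

Run:
```python
from h import *
s=telemetry.get_state();print(s["joint_pos"],s["tcp_pos"]);print(to_tool((.498,.136,.175),2.205-np.pi/2))
```

```text
[ 0.0916  0.2147 -0.1505  1.2084  0.0002  0.6698] [0.5021 0.1265 0.1697]
(array([ 8.592 ,  5.7291, -5.2806]), array([-0.002 , -0.0019,  0.3584]))
```

Call:
step_arm(
  moves=[
    [[3,2,0],[0,0,0.12],50],
    [[6,4,0],[0,0,0.24],50],
    [[8.5,5.5,0],[0,0,0.358],50],
    [[8.5,5.5,0],[0,0,0.358],50],
    [[8.5,5.5,15],[0,0,0.358],50],
    [[8.5,5.5,30],[0,0,0.358],50],
    [[8.5,5.5,40],[0,0,0.358],50],
    [[8.5,5.5,40],[0,0,0.358],50],
  ],
)

```text
clock: 11.4
tcp_pos: [0.4973, 0.1348, 0.1283]
orientation: [-0.002, 0.448, 0.894, -0.001]
wrist_force: [0.6, -0.1, -0.4]
finger_gap: 0.05
grip_force: 0.0
```

Call:
step_arm(
  moves=[
    [[0,0,12],[0,0,0],50],
    [[0,0,24],[0,0,0],50],
    [[0,0,36],[0,0,0],50],
    [[0,0,46],[0,0,0],50],
    [[0,0,54],[0,0,0],50],
    [[0,0,58],[0,0,0],50],
    [[0,0,58],[0,0,0],50],
  ],
)

```text
clock: 11.98
tcp_pos: [0.4989, 0.1351, 0.0725]
orientation: [-0.001, 0.449, 0.894, -0.0]
wrist_force: [-0.4, 0.3, -0.2]
finger_gap: 0.0498
grip_force: 0.0
```

Call:
step_arm(
  moves=[
    [[0,0,0],[0,0,0],26],
    [[0,0,0],[0,0,0],26],
    [[0,0,0],[0,0,0],26],
    [[0,0,0],[0,0,0],23],
    [[0,0,0],[0,0,0],23],
    [[0,0,0],[0,0,0],23],
  ],
  grip_force=20,
)

```text
clock: 12.48
tcp_pos: [0.4998, 0.1353, 0.0737]
orientation: [0.0, 0.449, 0.894, 0.0]
wrist_force: [-0.2, -0.3, -0.2]
finger_gap: 0.023
grip_force: 0.2
```

Run:
```python
from h import *
s=telemetry.get_state();print(s["wrist_force"],s["grip_force"],s["finger_gap"],s["tcp_pos"])
o=np.array([.566,.0435]);d=s["tcp_pos"][:2]-o;print(np.hypot(*d),np.arctan2(d[1],d[0]))
r=115
for f in np.arange(1,9)*.04: print(np.round([-r*(1-np.cos(f)),r*np.sin(f),f],2))
```

```text
[-0.2027 -0.3415 -0.1617] 0.17057949846275733 0.022993483687186247 [0.4998 0.1353 0.0737]
0.11313274534215345 2.19541101049542
[-0.09  4.6   0.04]
[-0.37  9.19  0.08]
[-0.83 13.77  0.12]
[-1.47 18.32  0.16]
[-2.29 22.85  0.2 ]
[-3.3  27.34  0.24]
[-4.48 31.78  0.28]
[-5.84 36.18  0.32]
```

The handle is caged with only a light touch. Swinging clockwise along the arc.

Call:
step_arm(
  moves=[
    [[-0.1,4.6,0],[0,0,0.04],23],
    [[-0.4,9.2,0],[0,0,0.08],23],
    [[-0.8,13.8,0],[0,0,0.12],23],
    [[-1.5,18.3,0],[0,0,0.16],23],
    [[-2.3,22.8,0],[0,0,0.2],23],
    [[-3.3,27.3,0],[0,0,0.24],23],
    [[-4.5,31.8,0],[0,0,0.28],23],
    [[-5.8,36.2,0],[0,0,0.32],23],
  ],
)

```text
clock: 13.15
tcp_pos: [0.5313, 0.1518, 0.0733]
orientation: [-0.0, 0.586, 0.81, -0.001]
wrist_force: [-2.0, -1.4, 1.0]
finger_gap: 0.0229
grip_force: 1.1
```

```bash
cat > ck.py <<'E'
from h import *
s=telemetry.get_state();print(s["clock"],s["wrist_force"],s["grip_force"],s["finger_gap"],s["tcp_pos"],s["joint_pos"][5])
o=np.array([.566,.0435]);d=s["tcp_pos"][:2]-o;a=np.arctan2(d[1],d[0]);F=s["wrist_force"]
y=tool(s)[1].apply([0,1,0]);print("r,a,jack angle",np.hypot(*d),a,a-.34,"yaw err",np.arctan2(y[1],y[0])-(a-np.pi/2),"Ftan_cw",F[0]*np.sin(a)-F[1]*np.cos(a),"Frad",F[0]*np.cos(a)+F[1]*np.sin(a))
T=imaging.camera_params("top");im=imaging.read_camera("top").astype(int)
# bar line: bright grey-blue (low saturation) pixels around the jack in the top view, at z=.1
hsv=cv2.cvtColor(im.astype(np.uint8),cv2.COLOR_RGB2HSV);pts=[]
for v in range(165,250):
    for u in range(285,330):
        X=ray(T,(u,v),.104)[:2]-o
        if np.hypot(*X)<.1 and im[v,u].min()>105 and hsv[v,u,1]<60: pts.append(X)
pts=np.array(pts);print(len(pts))
for _ in range(6):
    vx,vy,x0,y0=cv2.fitLine(pts.astype(np.float32),cv2.DIST_L1,0,.01,.01).ravel(); e=abs((pts-[x0,y0])@[-vy,vx]); pts=pts[e<.011]
print("bar yaw",np.arctan(vy/vx),"spindle~",np.arctan(vy/vx)-.34,len(pts),"offset",-vy*-x0+vx*-y0)
E
python3 ck.py
```

```text
13.15 [-1.9685 -1.3909  0.9844] 1.131227791775018 0.02288043817619961 [0.5313 0.1518 0.0733] 1.3862085520714755
r,a,jack angle 0.11368802888481343 1.8805534155247465 1.5405534155247465 yaw err 0.008195565403500693 Ftan_cw -2.2987834345124343 Frad -0.7246970071411503
475
bar yaw 0.22574556 spindle~ -0.114254445 342 offset -0.0007978738
```

It pushes with about 2.3 N, and the bar yaw puts the spindle near −0.11, so the bar is against the post. About 0.67 rad remains.

Call:
step_arm(
  moves=[
    [[-0.1,4.6,0],[0,0,0.04],23],
    [[-0.4,9.2,0],[0,0,0.08],23],
    [[-0.8,13.8,0],[0,0,0.12],23],
    [[-1.5,18.3,0],[0,0,0.16],23],
    [[-2.3,22.8,0],[0,0,0.2],23],
    [[-3.3,27.3,0],[0,0,0.24],23],
    [[-4.5,31.8,0],[0,0,0.28],23],
    [[-5.8,36.2,0],[0,0,0.32],23],
  ],
)

```text
clock: 13.87
tcp_pos: [0.5673, 0.1576, 0.0731]
orientation: [-0.0, 0.707, 0.707, -0.001]
wrist_force: [-2.1, -2.0, 0.1]
finger_gap: 0.0233
grip_force: 1.1
```

```bash
python3 ck.py
```

```text
13.8667 [-2.0755 -2.0369  0.0756] 1.1177867028163746 0.02326935279635657 [0.5673 0.1576 0.0731] 1.7068274202676812
r,a,jack angle 0.11410069855820232 1.5596686159158835 1.2196686159158834 yaw err 0.010060084655351813 Ftan_cw -2.052692614862464 Frad -2.059880082168374
467
bar yaw 0.23263027 spindle~ -0.107369736 343 offset -0.00047178753
```

Holding steady. About 0.35 rad remains, so the next call goes 0.28.

Call:
step_arm(
  moves=[
    [[-0.1,4.6,0],[0,0,0.04],23],
    [[-0.4,9.2,0],[0,0,0.08],23],
    [[-0.8,13.8,0],[0,0,0.12],23],
    [[-1.5,18.3,0],[0,0,0.16],23],
    [[-2.3,22.8,0],[0,0,0.2],23],
    [[-3.3,27.3,0],[0,0,0.24],23],
    [[-4.5,31.8,0],[0,0,0.28],23],
  ],
)

```text
clock: 14.5
tcp_pos: [0.5989, 0.1533, 0.073]
orientation: [-0.0, 0.799, 0.601, -0.001]
wrist_force: [-2.9, -1.0, 1.0]
finger_gap: 0.0233
grip_force: 1.1
```

Call:
step_arm(
  moves=[
    [[0,2.3,0],[0,0,0.02],23],
    [[-0.1,4.6,0],[0,0,0.04],23],
    [[-0.1,4.6,0],[0,0,0.04],23],
  ],
)

```text
clock: 14.75
tcp_pos: [0.6041, 0.1519, 0.0731]
orientation: [-0.0, 0.811, 0.585, -0.0]
wrist_force: [-1.5, -0.4, -0.5]
finger_gap: 0.0232
grip_force: 0.7
```

```bash
python3 ck.py
```

```text
14.75 [-1.4855 -0.3995 -0.4987] 0.6934560590889305 0.023215381736232724 [0.6041 0.1519 0.0731] 2.00845359216495
r,a,jack angle 0.11495635837703012 1.2326736669451148 0.8926736669451147 yaw err 0.018060607811272777 Ftan_cw -1.2688838463663796 Frad -0.8695991043554978
469
bar yaw 0.23934872 spindle~ -0.10065128 333 offset 0.00030692923
```

Close to the end stop; continuing in small steps until the force rises.

Call:
step_arm(
  moves=[
    [[0,2.3,0],[0,0,0.02],23],
    [[-0.1,4.6,0],[0,0,0.04],23],
    [[-0.1,4.6,0],[0,0,0.04],23],
  ],
)

```text
clock: 15.05
tcp_pos: [0.6089, 0.1505, 0.0733]
orientation: [-0.0, 0.823, 0.569, 0.0]
wrist_force: [-2.1, -0.8, -1.0]
finger_gap: 0.0229
grip_force: 0.7
```

Call:
step_arm(
  moves=[
    [[0,2,0],[0,0,0.018],23],
    [[0,2,0],[0,0,0.018],23],
  ],
)

```text
clock: 15.22
tcp_pos: [0.6108, 0.1499, 0.0733]
orientation: [-0.0, 0.828, 0.561, 0.0]
wrist_force: [-2.0, -0.4, -1.1]
finger_gap: 0.0233
grip_force: 0.8
```

```bash
python3 ck.py
```

```text
15.2167 [-2.0091 -0.3582 -1.0786] 0.7636875564639922 0.02326552294766163 [0.6108 0.1499 0.0733] 2.062794486197461
r,a,jack angle 0.11541197797883145 1.1719660174142534 0.8319660174142534 yaw err 0.019795241665891528 Ftan_cw -1.7122824947373758 Frad -1.110305808777202
469
bar yaw 0.24564599 spindle~ -0.09435402 336 offset -0.00014956458
```

Call:
step_arm(
  moves=[
    [[0,2,0],[0,0,0.018],23],
    [[0,4,0],[0,0,0.035],23],
    [[0,4,0],[0,0,0.035],23],
  ],
)

```text
clock: 15.52
tcp_pos: [0.6131, 0.1488, 0.0733]
orientation: [-0.001, 0.837, 0.547, -0.001]
wrist_force: [-4.9, 1.0, 1.4]
finger_gap: 0.0231
grip_force: 2.8
```

Call:
step_arm(
  moves=[
    [[0,2,0],[0,0,0.018],23],
    [[0,2,0],[0,0,0.018],23],
  ],
)

```text
clock: 15.68
tcp_pos: [0.6136, 0.1484, 0.0732]
orientation: [-0.002, 0.842, 0.539, -0.002]
wrist_force: [-8.8, 2.2, 4.0]
finger_gap: 0.0231
grip_force: 4.5
```

```bash
python3 ck.py
```

```text
15.6833 [-8.8312  2.2411  4.0173] 4.505685141775757 0.023131067398736955 [0.6136 0.1484 0.0732] 2.111730194823731
r,a,jack angle 0.11523156959416585 1.1450646972162843 0.8050646972162843 yaw err -0.00604267885719717 Ftan_cw -8.968408191078527 Frad -1.6061512970395877
464
bar yaw 0.23072344 spindle~ -0.10927656 340 offset 0.00023897504
```

The force jumped to 9 N with almost no motion, so the hard stop is reached. One more firm nudge, then back off, open and lift.

Call:
step_arm(
  moves=[
    [[0,2,0],[0,0,0],23],
    [[0,3,0],[0,0,0],23],
    [[0,3,0],[0,0,0],23],
  ],
)

```text
clock: 15.98
tcp_pos: [0.6143, 0.1483, 0.0731]
orientation: [-0.004, 0.842, 0.54, -0.002]
wrist_force: [-13.6, 4.8, 5.8]
finger_gap: 0.0226
grip_force: 7.2
```

```bash
python3 ck.py
```

```text
15.9833 [-13.5509   4.8416   5.8071] 7.209522933117114 0.022640879027381593 [0.6143 0.1483 0.0731] 2.108594365491976
r,a,jack angle 0.11535272914345784 1.1391992579343981 0.799199257934398 yaw err 0.0015235491463213569 Ftan_cw -14.333609988627991 Frad -1.271043696734286
467
bar yaw 0.25084272 spindle~ -0.08915728 328 offset -0.00044336077
```

Call:
step_arm(
  moves=[
    [[0,-4,0],[0,0,0],28],
    [[0,-5,0],[0,0,0],40],
    [[0,-5,0],[0,0,0],50],
    [[0,-5,0],[0,0,0],50],
    [[0,-5,-25],[0,0,0],50],
    [[0,-5,-60],[0,0,0],50],
    [[0,-5,-100],[0,0,0],50],
    [[0,-5,-140],[0,0,0],50],
  ],
)

```text
clock: 16.7
tcp_pos: [0.6145, 0.1481, 0.2146]
orientation: [-0.0, 0.842, 0.539, -0.0]
wrist_force: [1.7, 1.0, 0.9]
finger_gap: 0.05
grip_force: 0.0
```

Call:
step_arm(
  moves=[
    [[0,0,-30],[0,0,0],50],
    [[0,0,-30],[0,0,0],50],
    [[0,0,-30],[0,0,0],50],
  ],
)

```text
clock: 16.95
tcp_pos: [0.6166, 0.1484, 0.2465]
orientation: [0.002, 0.842, 0.539, 0.003]
wrist_force: [0.6, 1.2, -0.9]
finger_gap: 0.0497
grip_force: 0.0
```

```bash
python3 ck.py
python3 - <<'E'
from h import *
# handle end check in side view: orange-brown blob vs predicted handle top/bottom
S=imaging.camera_params("side");im=imaging.read_camera("side");hsv=cv2.cvtColor(im,cv2.COLOR_RGB2HSV)
o=np.array([.566,.0435,0])
for ja in(.75,.80,.85,.90,1.0):
    a=ja+.34;h=o+.115*np.array([np.cos(a),np.sin(a),0]);h[2]=.095;print(ja,proj(S,h))
m=cv2.inRange(hsv,(5,120,60),(14,255,220));m[:150]=0;m[225:]=0;m[:,:255]=0;m[:,345:]=0
n,_,st,c=cv2.connectedComponentsWithStats(m);print([(st[i].tolist(),c[i].round(1).tolist()) for i in range(1,n) if st[i][4]>25])
b,t=cv2.imread("pics/side0.png")[:,:,::-1].astype(int),im.astype(int)
for k,(x0,y0,x1,y1) in dict(mug=(228,150,262,190),tape=(333,170,346,195),tin=(380,242,422,292)).items(): print(k,abs(b-t)[y0:y1,x0:x1].mean())
E
```

```text
16.95 [ 0.5824  1.2067 -0.8781] 0.0 0.04969331181871671 [0.6166 0.1484 0.2465] 2.112056142779439
r,a,jack angle 0.11644560690352543 1.1210410357476581 0.781041035747658 yaw err 0.018143058637142773 Ftan_cw -0.00016107392280362287 Frad 1.3399170439697807
459
bar yaw 0.25572878 spindle~ -0.08427122 338 offset 0.0007071574
0.75 [313.4794 173.2948]
0.8 [311.4296 173.1735]
0.85 [309.3637 173.0942]
0.9 [307.2855 173.057 ]
1.0 [303.1083 173.1088]
[([307, 159, 7, 24, 105], [309.5, 169.6])]
mug 11.383823529411766
tape 6.676923076923077
tin 2.023174603174603
```

The handle is at about 0.845 rad, with the spindle near −0.1, so the locknut is at about 1.2 and home. The bar is seated and the gripper is clear. Handing in.

```bash
python3 -c "
from workcell import env; print(env.hand_in())"
```

```text
the job is handed in; nothing more can be done
None
```

I handed the job in at about 17 s: the bar is seated in the yoke and released, the locknut is against its hard stop, and the spindle is held at about −0.1 rad by the post; the arm never went near the mug, tin or tape measure, though I made no conclusive final check that they hadn't shifted.

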